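# Bring the valve of the spoked wheel to the top

### The arm

A 6-joint arm with a two-finger parallel gripper is mounted at the origin on the work surface. World frame = base frame: x ahead of the robot, y to its left, z up, the work surface at z = 0. Lengths are in m, angles in rad, forces in N, time in s.
With the tool pointing down it reaches from about 0.3 to 0.775 m from the base axis. Payload 14.6 kg.
Tool frame: the origin (TCP) lies midway between the tips of the shut fingers; the grasp point (between the pads) lies 19 mm behind it; z points along the fingers, y is the line along which they close (so a half turn about z gives the same grasp; the last joint's range is limited). The gripper opens to 85 mm and grips with 20 to 120 N. Pads are 22 mm wide; open, the fingers measure 114 mm over their backs; the gripper's body (76 mm by 85 mm) begins 54 mm behind the grasp point. The pads swing forward as they close: fully open they stand 13 mm farther back than shut.
Start: joints at [-1.346, 0.3, 1.521, -0, 1.321, -0.067], TCP at [0.158, -0.527, 0.231] pointing down, gripper open.
Joint ranges: [-3.03, 3.03], [-0.79, 2.21], [0.23, 2.52], [-1.04, 4.18], [0, 3.07], [-2.55, 2.55]. Speed limits (rad/s): [2.22, 2.22, 2.57, 3.14, 3.14, 3.14].

### API

Orientations are given as a unit quaternion [w, x, y, z].
In Python, from station import status, cams, order gives the robot as it stands. The module is installed in compiled form; this text tells all that it offers.
- The arm moves only by the shell command python3 -m creep 'ROWS' [FORCE]. ROWS is JSON, a list that holds one entry, the list of rows, each a list of 7 numbers: the finger opening in cm, from 0 to 8.54, then the shift along the world's x, y, z in cm, then the turn, a rotation vector about the world's x, y, z in degrees. A call has 1 to 5 rows; each row shifts and turns the commanded pose from where the row before left it; what a row does not reach is not made up. A row lasts 1/10 s, in which the tool goes at most 50 mm and 8.59 degrees, less where a joint would pass 70% of its speed; a pose out of reach is approached as far as the arm can. A call is refused whole if a number of a shift passes 5 or a number of a turn 8.59, either way. A call with a gripper value outside its range is refused whole. The fingers move at their own pace and stop on an object; FORCE is the grip in N (left out, the last holds). Time passes only in rows, so rows that do not move let the fingers close. It gives the time, the measured TCP pose, the force, the opening and the grip force at its end, in the units of the state.
- status.state(): the state, without advancing time (a new reading comes with each control period).
- cams.get_image(name): name is "side" or "top"; returns a dict with "pixels" (420x560x3 uint8, red, green, blue), "camera_matrix" (3x3 intrinsics, pixels), "dist" ([k1, k2, p1, p2, k3] as OpenCV has them; the pictures are not rectified), "origin" and "rotation" of the camera in the world. Camera axes: x right, y up, looking along -z (the intrinsics and any distortion apply to the point x, -y, -z); pixel columns grow to the right and rows downward; lengths in m; the calibration is good to about 2 mm. A picture is of the moment at which its call begins. There is no depth.
- order.hand_in(): hands the job in; it is judged then, once.
Trained networks look in the newest picture that a camera, given by its name, has taken for a name from the list of things; names that differ only in an ending like _2 or _b are one class to them, and where a whole thing is asked for, a point or a joint stands for the part that bears it (a point fixed in the world has none). Each returns a list of dicts, best first, with "confidence" (0 to 1); they miss things now and then, are a little off and sometimes report something else, mostly with a low value. They report only what shows in the picture. A call takes as long as a camera call.
- cams.regions_of(thing, camera): "mask" (420x560 bool, what is visible of it) and "bbox" ([left, top, right, bottom] in pixels, round what is visible of it).
The state is a dict: "time": time; "joint_positions": joint angles; "dq": joint speeds; "joint_efforts": joint torques, N m; "tool_pos": TCP position; "eef_rot": TCP orientation; "ft_force": force on the tool from outside, world axes, zero at the start; "moment": the same for the moment, N m; "gripper_width": finger opening in m; "gripper_force": force on a finger pad.
Only numpy, scipy, OpenCV 4.12 (cv2) and the standard library are available. Lean on these libraries where they do the work, as an engineer would, in place of code of your own. Each camera call takes 0.05 s, during which the arm holds its last target. There are 200 camera calls.

### The job

Two small wheels hang on bench stands in the tyre bay. Turn the larger one, with the open five-spoke rim, on its axle until its valve stem is straight above the axle, ready for the air line, and leave it standing still there. Do not turn the smaller wheel with the closed disc.

Things in the scene. Friction and masses are not known exactly. Their poses are not given: they have to be found in the camera images.
- spoked_centre (a point): Centre of the spoked wheel, 125 mm above the bench. x: along the level axle, away from the red upright, to the wheel's free face (within 23 deg of robot's +x); z up; y in the wheel's plane. Black tyre 200 mm across, 48 wide, hard flat sidewalls from radius 66 to 93 mm, open aluminium spokes. Fixed stand; upright 145 mm high, 16 thick, 78 mm behind the centre: the upper tyre is free on both sides.
- spoked_wheel (a joint): Angle of the spoked wheel, rad; 0 = valve stem straight up, growing as it turns about +x of spoked_centre: the stem goes from +z towards -y (at radius r: y = -r sin a, z = r cos a). Starts between 0.7 and 1.5. No end stops; light axle friction (0.1 Nm, 1 N at the tread) keeps it where it is left. The tyre can be pinched across its width from above and led round.
- spoked_valve (a point): Tip of the spoked wheel's valve stem: brass with a black cap, 11 to 13 mm thick, parallel to the axle and 52 mm from it, between two spokes. It sticks out 18 mm beyond the tyre's outer sidewall; the tip lies 42 mm along +x from the wheel's centre.
- plain_valve (a point): Tip of the valve stem of the other, smaller wheel (tyre 160 mm across, 40 wide, closed disc rim, axle 105 mm above the bench, on a like stand). It lies 38 mm from its axle and 38 mm along the axle from that wheel's centre. The wheels stand 0.3 to 0.42 m apart, either one on the left. This wheel is to stay as it is.

How it is judged:
At the end, for the whole second after the job is handed in: The spoked wheel is at rest (under 0.1 rad/s) with its valve stem above the axle, within 12 degrees (10.8 mm to either side) of straight up, and the valve of the smaller wheel is within 12 mm of where it started (y of spoked_valve in the frame of spoked_centre between -0.0108 and 0.0108 m and z of spoked_valve in the frame of spoked_centre above 0.04 m and velocity of joint spoked_wheel between -0.1 and 0.1 rad/s and distance of plain_valve from where it was at the start of the episode below 0.012 m); the robot touches nothing.
It fails at once if the smaller wheel is turned (its valve moves 20 mm or more from its start) (distance of plain_valve from where it was at the start of the episode above 0.02 m).
It also fails if it takes over 32 s, if anything falls off the work surface, if the arm or the gripper's body presses on something with over 40 N, if the wrist force passes 120 N, or if a joint passes its speed limit or range.

## Working session

There is one attempt and no reset: what is moved stays moved. The work goes in short steps, Python scripts to look and compute and a shell command to move; the robot and the scene stay as the last step left them, time stands still between calls to the robot, and variables do not carry over. Pictures are saved under pics/ and viewed, at most 10 in all, crops included, and the job is handed in when it is done.

```bash
mkdir -p pics; python3 - <<'E'
from station import status,cams
import cv2,numpy as np
for c in("side","top"):
    im=cams.get_image(c); cv2.imwrite(f"pics/{c}0.png",im["pixels"][:,:,::-1])
    print(c,im["camera_matrix"],im["dist"],im["origin"],im["rotation"])
    for t in("spoked_valve","spoked_centre","spoked_wheel","plain_valve"):
        try:
            for r in cams.regions_of(t,c)[:2]:
                ys,xs=np.nonzero(r["mask"]); print(t,round(r["confidence"],2),r["bbox"],xs.mean().round(1),ys.mean().round(1),len(xs))
        except Exception as e: print(t,e)
print(status.state())
E
```

```text
side [[456.99030808   0.         281.57510535]
 [  0.         456.99030808 207.16282238]
 [  0.           0.           1.        ]] [-0.07678053  0.          0.          0.          0.        ] [0.29329653 0.4609969  0.64650623] [-0.25406092 -0.11507481  0.40198613  0.87213416]
spoked_valve 0.78 [303.5, 126.0, 364.2, 231.1] 332.0 178.6 4134
spoked_centre 0.87 [284.6, 128.2, 385.5, 261.1] 338.8 199.7 7807
spoked_wheel 0.88 [304.0, 123.9, 363.4, 234.2] 332.1 178.5 4246
plain_valve 0.9 [227.6, 290.6, 326.7, 397.1] 275.3 339.7 6342
top [[379.48155469   0.         285.8843805 ]
 [  0.         379.48155469 205.29005786]
 [  0.           0.           1.        ]] [-0.07548912  0.          0.          0.          0.        ] [ 4.54186347e-01 -5.53332641e-04  8.37180494e-01] [ 0.71426334  0.0450294  -0.06433489 -0.69545759]
spoked_valve 0.76 [319.3, 174.4, 422.6, 226.1] 369.2 199.8 3622
spoked_centre 0.98 [318.5, 174.2, 423.0, 254.8] 364.7 211.2 6137
spoked_wheel 0.81 [317.6, 176.7, 424.0, 221.1] 369.8 199.5 3493
plain_valve 0.65 [149.2, 227.8, 230.8, 268.6] 189.3 247.7 2009
{'time': 0.5, 'joint_positions': array([-1.34563579e+00,  2.99948839e-01,  1.52106197e+00, -9.13003370e-06,
        1.32067806e+00, -6.66080973e-02]), 'dq': array([-8.26277780e-04, -3.27231652e-05, -5.94196548e-04, -1.00621470e-03,
        5.30388649e-04, -3.70976466e-04]), 'joint_efforts': array([-4.19532978e-05, -5.43026412e+01, -3.61797738e+01, -5.60348568e-07,
        8.20123932e-04, -1.92641960e-05]), 'tool_pos': array([ 0.15819012, -0.52673022,  0.23122754]), 'eef_rot': array([-4.76074669e-05,  9.89377576e-01,  1.45368530e-01, -8.21891496e-06]), 'ft_force': array([-0.65910139,  0.19423052,  0.23306662]), 'moment': array([ 0.05249735, -0.04654464, -0.05342479]), 'gripper_force': 0.0, 'gripper_width': 0.08534695407973956}
```

View pics/side0.png

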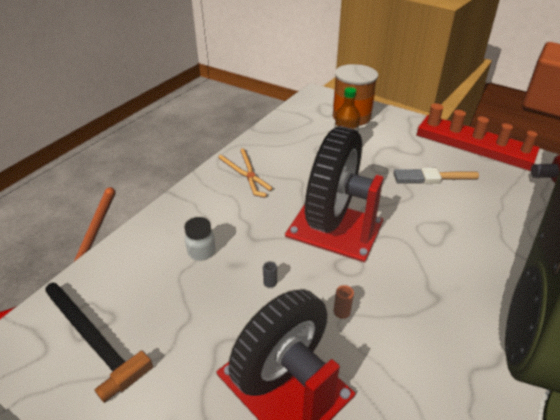

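View pics/top0.png

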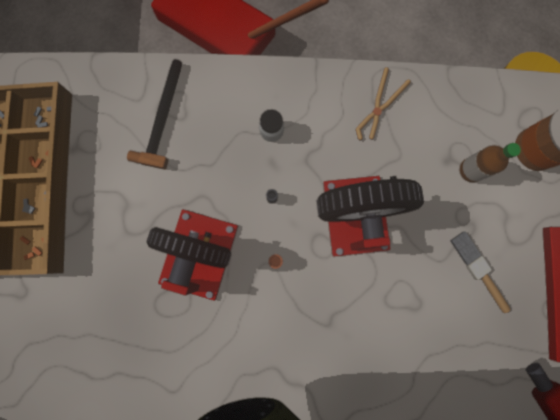

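The spoked wheel is on the right: in the top view its tyre is at (370,200), with a valve-like nub at about (393,179) on the far face. The plain wheel is at (190,248). I'll fit a tyre cylinder to both masks.

```bash
cat > h.py <<'E'
import numpy as np,cv2
from scipy.spatial.transform import Rotation as R
from station import status,cams
def proj(im,P):
    q=np.array(im["rotation"]); M=R.from_quat(q[[1,2,3,0]]).as_matrix()
    C=(np.atleast_2d(P)-im["origin"])@M; C=C*[1,-1,-1]
    return cv2.projectPoints(C.reshape(-1,1,3),np.zeros(3),np.zeros(3),im["camera_matrix"],np.array(im["dist"]))[0][:,0]
def ray(im,u):
    q=np.array(im["rotation"]); M=R.from_quat(q[[1,2,3,0]]).as_matrix()
    x,y=cv2.undistortPoints(np.array([[u]],float),im["camera_matrix"],np.array(im["dist"]))[0,0]
    return np.array(im["origin"]),M@np.array([x,-y,-1.])
def frame(p):
    c,s=np.cos(p[2]),np.sin(p[2]); return np.array([p[0],p[1],.125]),np.array([[c,-s,0],[s,c,0],[0,0,1]])
def w2l(p,X): o,F=frame(p); return (X-o)@F
def l2w(p,L): o,F=frame(p); return np.atleast_2d(L)@F.T+o
E
python3 - <<'E'
from h import *
from scipy.optimize import minimize
t=np.linspace(0,2*np.pi,90)
pts=np.vstack([np.c_[np.full(90,x),r*np.sin(t),r*np.cos(t)] for x,r in((-.024,.095),(.024,.095),(-.019,.1),(.019,.1))])
ims={c:cams.get_image(c) for c in("side","top")}
ms={}
for c in ims:
    for r in cams.regions_of("spoked_wheel",c)[:1]:
        m=r["mask"].astype(np.uint8); k=cv2.findContours(m,0,1)[0]; k=max(k,key=cv2.contourArea)
        ms[c]=cv2.convexHull(k)
def cost(p,full=False):
    s=[]
    for c in ims:
        h=cv2.convexHull(proj(ims[c],l2w(p,pts)).astype(np.float32))
        # symmetric hull area difference
        a=cv2.contourArea(h);b=cv2.contourArea(ms[c].astype(np.float32));i=cv2.intersectConvexConvex(h,ms[c].astype(np.float32))[0]
        s.append(1-i/(a+b-i))
    return s if full else sum(s)
best=min((minimize(cost,[.45,-.18,y],method="Nelder-Mead",options=dict(initial_simplex=[[.45,-.18,y],[.48,-.18,y],[.45,-.15,y],[.45,-.18,y+.1]],xatol=1e-4,fatol=1e-5)) for y in(-.3,0,.3)),key=lambda r:r.fun)
p=best.x;print(p,cost(p,True)); np.save("p.npy",p)
v=ims["top"]["pixels"][:,:,::-1].copy()
s=ims["side"]["pixels"][:,:,::-1].copy()
for im,n in((v,"top"),(s,"side")):
    cv2.polylines(im,[cv2.convexHull(proj(ims[n],l2w(p,pts)).astype(np.float32)).astype(int)],True,(0,255,0),1)
a=cv2.resize(ims["top"]["pixels"][150:230,300:440,::-1],None,fx=5,fy=5,interpolation=2)
b=np.hstack([cv2.resize(v[150:230,300:440],(350,200)),cv2.resize(s[110:250,270:410],(200,200)),np.zeros((200,150,3),np.uint8)])
cv2.imwrite("pics/c1.png",np.vstack([a,b]))
for A in(.7,.9,1.1,1.3,1.5):
    L=np.array([.042,-.052*np.sin(A),.052*np.cos(A)]);print(A,proj(ims["top"],l2w(p,L))[0].round(1))
s=status.state()
print(proj(ims["top"],l2w(p,[0,0,0])))
E
```

```text
[ 0.57637441 -0.17669919  0.14972518] [0.03642851617546716, 0.04290899975680307]
0.7 [387.5 174.1]
0.9 [390.1 174.6]
1.1 [391.6 175.4]
1.3 [392.  176.3]
1.5 [391.2 177.4]
[[368.17427601 202.11548124]]
```

View pics/c1.png

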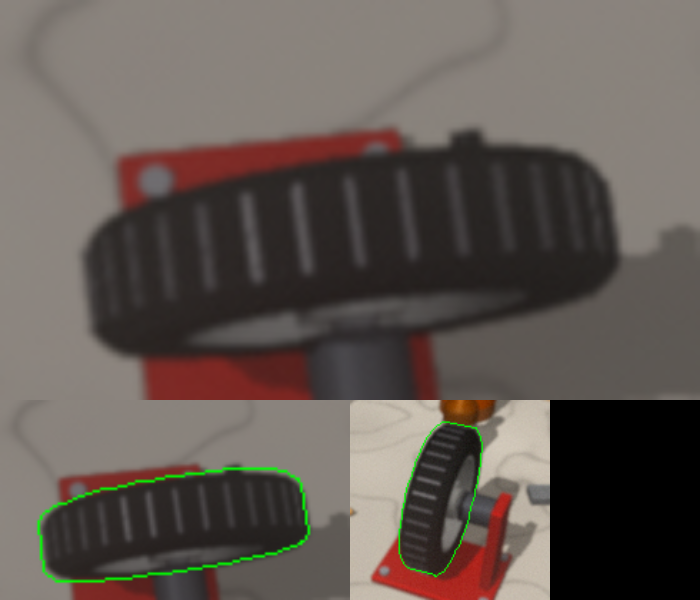

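The fit is good: centre (0.576,-0.177), yaw 0.15. The valve tip at (393,176.6) puts the angle at roughly 1.3 rad. I'll go to a pre-grasp on the -y side, tilted 37° about the axle.

```bash
python3 -m creep '[[[8.5,2.87,1.78,1.2,0,0,8.18],[8.5,2.87,1.78,1.2,0,0,8.18],[8.5,2.87,1.78,1.2,0,0,8.18],[8.5,2.87,1.78,1.2,0,0,8.18],[8.5,2.87,1.78,1.2,0,0,8.18]]]' 40
python3 -m creep '[[[8.5,2.87,1.78,0,0,0,8.18],[8.5,2.87,1.78,0,0,0,8.18],[8.5,2.87,1.78,0,0,0,8.18],[8.5,2.87,1.78,0,0,0,8.18],[8.5,2.87,1.78,0,0,0,8.18]]]'
python3 -m creep '[[[8.5,2.87,1.78,0,7.32,1.1,0],[8.5,2.87,1.78,0,7.32,1.1,0],[8.5,2.87,1.78,0,7.32,1.1,0],[8.5,2.87,1.78,0,7.32,1.1,0],[8.5,2.87,1.78,0,7.32,1.1,0]]]'
python3 -m creep '[[[8.5,0,0,0,0,0,0]]]'
cat >> h.py <<'E'
def where():
    p=np.load("p.npy"); s=status.state(); q=s["eef_rot"]; M=R.from_quat(np.array(q)[[1,2,3,0]]).as_matrix()
    o,F=frame(p); T=F.T@M; L=w2l(p,s["tool_pos"])
    print("t",s["time"],"world",s["tool_pos"].round(4),"local",L.round(4),"r",np.hypot(L[1],L[2]).round(4),"posang",np.degrees(np.arctan2(-L[1],L[2])).round(1),"toolang",np.degrees(np.arctan2(T[1,2],-T[2,2])).round(1),"tool z",T[:,2].round(3),"tool y",T[:,1].round(3),"w",s["gripper_width"].round(4),"F",s["ft_force"].round(1),"j",s["joint_positions"].round(2))
    return s,M,F,o
E
python3 -c "
from h import *
where()"
```

```text
time: 1.2
tool_pos: [0.3028, -0.4369, 0.2919]
eef_rot: [0.0, 0.875, 0.484, 0.0]
ft_force: [0.6, -0.0, 0.8]
gripper_width: 0.085
gripper_force: 0.0
time: 1.7
tool_pos: [0.4463, -0.3478, 0.2914]
eef_rot: [0.0, 0.65, 0.76, -0.0]
ft_force: [0.1, -0.1, 0.7]
gripper_width: 0.0852
gripper_force: 0.0
time: 2.2
tool_pos: [0.5897, -0.2592, 0.2916]
eef_rot: [-0.242, 0.618, 0.718, 0.208]
ft_force: [-0.2, 0.1, 0.5]
gripper_width: 0.0851
gripper_force: 0.0
time: 2.3
tool_pos: [0.5905, -0.2586, 0.2863]
eef_rot: [-0.246, 0.618, 0.717, 0.208]
ft_force: [0.0, -0.3, -2.4]
gripper_width: 0.0848
gripper_force: 0.0Traceback (most recent call last):
  File "<string>", line 3, in <module>
    where()
    ~~~~~^^
  File "h.py", line 19, in where
    print("t",s["time"],"world",s["tool_pos"].round(4),"local",L.round(4),"r",np.hypot(L[1],L[2]).round(4),"posang",np.degrees(np.arctan2(-L[1],L[2])).round(1),"toolang",np.degrees(np.arctan2(T[1,2],-T[2,2])).round(1),"tool z",T[:,2].round(3),"tool y",T[:,1].round(3),"w",s["gripper_width"].round(4),"F",s["ft_force"].round(1),"j",s["joint_positions"].round(2))
                                                                                                                                                                                                                                                                                ^^^^^^^^^^^^^^^^^^^^^^^^
AttributeError: 'float' object has no attribute 'round'
```

```bash
sed -i 's/s\["gripper_width"\].round(4)/round(s["gripper_width"],4)/' h.py; python3 -c "
from h import *
s,M,F,o=where()
a=np.radians(37)
for r in(.14,.06):
  T=o+F@[0,-r*np.sin(a),r*np.cos(a)];print(r,((T-s['tool_pos'])*100).round(2))"
```

```text
t 2.3 world [ 0.5905 -0.2586  0.2863] local [ 0.0018 -0.0831  0.1613] r 0.1814 posang 27.3 toolang 37.6 tool z [-0.005  0.61  -0.793] tool y [ 1.     0.001 -0.006] w 0.0848 F [ 0.  -0.3 -2.4] j [-0.63  0.75  0.85  0.49  2.   -0.68]
0.14 [-0.16 -0.14 -4.95]
0.06 [ -0.88   4.62 -11.34]
```

```bash
python3 -m creep '[[[8.5,-0.1,-0.1,-2.5,0,0,0],[8.5,-0.1,-0.1,-2.4,0,0,0],[8.5,0,0,0,0,0,0],[8.5,0,0,0,0,0,0]]]' >/dev/null
python3 -c "
from h import *
s,M,F,o=where()
a=np.radians(37)
T=o+F@[0,-.06*np.sin(a),.06*np.cos(a)];print(((T-s['tool_pos'])*100).round(2))
im=cams.get_image('top');cv2.imwrite('pics/t2.png',cv2.resize(im['pixels'][110:290,270:500,::-1],None,fx=3,fy=3))"
```

```text
t 2.7 world [ 0.5866 -0.2619  0.2434] local [-0.0026 -0.0858  0.1184] r 0.1462 posang 35.9 toolang 37.0 tool z [ 0.001  0.601 -0.799] tool y [ 1.    -0.001  0.   ] w 0.085 F [ 0.6 -0.6 -0. ] j [-0.64  0.76  0.93  0.47  1.91 -0.73]
[-0.48  4.95 -7.05]
```

View pics/t2.png

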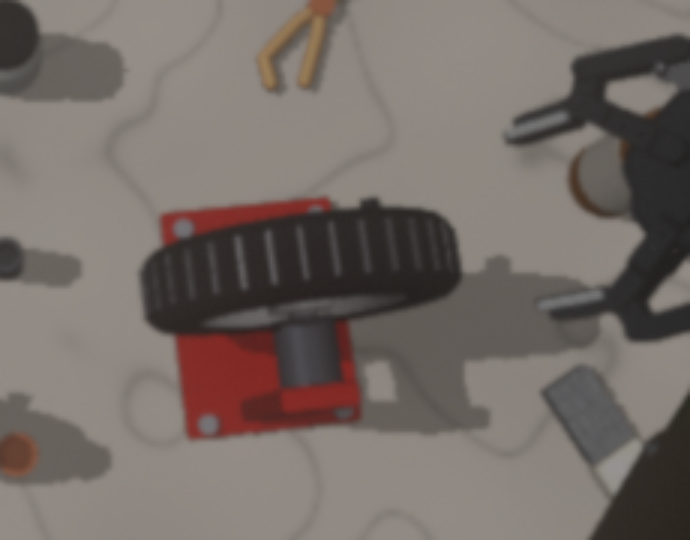

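The fingers straddle the tyre plane: finger tips at crop (510,133) and (540,303), tyre band at (300,268). Now in, and close.

```bash
python3 -m creep '[[[8.5,-0.1,1.24,-1.76,0,0,0],[8.5,-0.1,1.24,-1.76,0,0,0],[8.5,-0.1,1.24,-1.76,0,0,0],[8.5,-0.1,1.24,-1.76,0,0,0],[8.5,0,0,0,0,0,0]]]' 40
python3 -c "
from h import *
where()"
python3 -m creep '[[[4,0,0,0,0,0,0],[4,0,0,0,0,0,0],[4,0,0,0,0,0,0],[4,0,0,0,0,0,0],[4,0,0,0,0,0,0]]]' 40
python3 -c "
from h import *
where()"
```

```text
time: 3.25
tool_pos: [0.5825, -0.2109, 0.1716]
eef_rot: [-0.241, 0.618, 0.719, 0.207]
ft_force: [-0.2, -0.2, -1.3]
gripper_width: 0.0848
gripper_force: 0.0
t 3.25 world [ 0.5825 -0.2109  0.1716] local [ 0.001  -0.0347  0.0466] r 0.0581 posang 36.7 toolang 37.1 tool z [-0.001  0.603 -0.798] tool y [ 1.     0.    -0.001] w 0.0848 F [-0.2 -0.2 -1.3] j [-0.59  0.74  1.13  0.47  1.73 -0.77]
time: 3.75
tool_pos: [0.5809, -0.2146, 0.1737]
eef_rot: [-0.241, 0.62, 0.718, 0.206]
ft_force: [-21.7, -10.3, 11.3]
gripper_width: 0.0457
gripper_force: 40.5
t 3.75 world [ 0.5809 -0.2146  0.1737] local [-0.0012 -0.0381  0.0487] r 0.0618 posang 38.0 toolang 36.9 tool z [-0.002  0.601 -0.799] tool y [ 1.    -0.001 -0.003] w 0.0457 F [-21.7 -10.3  11.3] j [-0.59  0.73  1.13  0.46  1.73 -0.77]
```

```bash
python3 -c "
from h import *
o,F=frame(np.load('p.npy'))
a=np.radians(37-7.4*np.arange(11)); r=.061
P=o+np.c_[0*a,-r*np.sin(a),r*np.cos(a)]@F.T
print((np.diff(P,axis=0)*100).round(2)); print((F@[-7.4,0,0]).round(2),(F@[-.15,0,0]).round(2))"
```

```text
[[-0.1   0.65  0.43]
 [-0.11  0.7   0.34]
 [-0.11  0.74  0.25]
 [-0.12  0.76  0.15]
 [-0.12  0.78  0.05]
 [-0.12  0.78 -0.05]
 [-0.12  0.76 -0.15]
 [-0.11  0.74 -0.25]
 [-0.11  0.7  -0.34]
 [-0.1   0.65 -0.43]]
[-7.32 -1.1   0.  ] [-0.15 -0.02  0.  ]
```

```bash
python3 -m creep '[[[4,-0.15,-0.02,0,0,0,0],[4,-0.05,0.32,0.22,-3.66,-0.55,0],[4,-0.05,0.33,0.21,-3.66,-0.55,0],[4,-0.05,0.35,0.17,-3.66,-0.55,0],[4,-0.06,0.35,0.17,-3.66,-0.55,0]]]' 40
python3 -m creep '[[[4,-0.05,0.37,0.13,-3.66,-0.55,0],[4,-0.06,0.37,0.12,-3.66,-0.55,0],[4,-0.06,0.38,0.08,-3.66,-0.55,0],[4,-0.06,0.38,0.07,-3.66,-0.55,0],[4,0,0,0,0,0,0]]]'
python3 -c "
from h import *
where()"
```

```text
time: 4.25
tool_pos: [0.579, -0.2006, 0.1819]
eef_rot: [-0.143, 0.641, 0.743, 0.125]
ft_force: [-4.9, -4.9, 7.4]
gripper_width: 0.0451
gripper_force: 40.4
time: 4.75
tool_pos: [0.5769, -0.184, 0.1866]
eef_rot: [-0.047, 0.651, 0.756, 0.041]
ft_force: [-7.3, -2.4, 12.9]
gripper_width: 0.0455
gripper_force: 41.2
t 4.75 world [ 0.5769 -0.184   0.1866] local [-0.0006 -0.0073  0.0616] r 0.0621 posang 6.8 toolang 7.1 tool z [ 0.002  0.124 -0.992] tool y [ 1.    -0.001  0.002] w 0.0455 F [-7.3 -2.4 12.9] j [-0.41  0.49  1.37  0.11  1.35 -0.59]
```

```bash
python3 -m creep '[[[4,-0.06,0.39,0.03,-3.66,-0.55,0],[4,-0.06,0.39,0.02,-3.66,-0.55,0],[4,-0.06,0.39,-0.02,-3.66,-0.55,0],[4,-0.06,0.39,-0.03,-3.66,-0.55,0],[4,-0.06,0.38,-0.07,-3.66,-0.55,0]]]' 40
python3 -m creep '[[[4,-0.06,0.38,-0.08,-3.66,-0.55,0],[4,-0.06,0.37,-0.12,-3.66,-0.55,0],[4,-0.05,0.37,-0.13,-3.66,-0.55,0],[4,0,0,0,0,0,0],[4,0,0,0,0,0,0]]]'
cat > look.py <<'E'
from h import *
import sys
where(); p=np.load("p.npy"); im=cams.get_image("top")
for A in np.radians([-20,0,20,40]): print(np.degrees(A).round(),proj(im,l2w(p,[.042,-.052*np.sin(A),.052*np.cos(A)]))[0].round(1))
cv2.imwrite(sys.argv[1],cv2.resize(im['pixels'][140:240,300:440,::-1],None,fx=5,fy=5,interpolation=2))
E
python3 look.py pics/t3.png
```

```text
time: 5.25
tool_pos: [0.5746, -0.1653, 0.1861]
eef_rot: [0.076, 0.65, 0.753, -0.063]
ft_force: [-4.3, 0.5, 11.8]
gripper_width: 0.0457
gripper_force: 41.3
time: 5.75
tool_pos: [0.573, -0.1531, 0.1824]
eef_rot: [0.148, 0.641, 0.743, -0.125]
ft_force: [-5.0, 5.7, 14.1]
gripper_width: 0.0457
gripper_force: 41.4
t 5.75 world [ 0.573  -0.1531  0.1824] local [0.0002 0.0238 0.0574] r 0.0621 posang -22.6 toolang -22.3 tool z [ 0.003 -0.38  -0.925] tool y [ 1.    -0.001  0.004] w 0.0457 F [-5.   5.7 14.1] j [-0.17  0.39  1.56 -0.42  1.09 -0.15]
-20.0 [361.5 176.1]
0.0 [371.5 174.6]
20.0 [380.6 173.9]
40.0 [387.5 174.1]
```

View pics/t3.png

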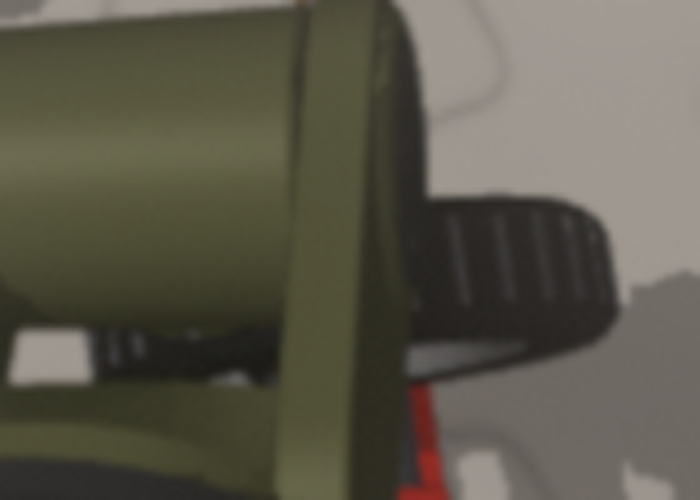

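The arm hides the valve. It has turned about 60°, so I'll release, back off radially and look.

```bash
python3 -m creep '[[[8.5,0,0,0,0,0,0],[8.5,0,0,0,0,0,0],[8.5,0,0,0,0,0,0],[8.5,0,0,0,0,0,0],[8.5,0,0,0,0,0,0]]]' 
python3 -m creep '[[[8.5,-0.1,0.76,1.85,0,0,0],[8.5,-0.1,0.76,1.85,0,0,0],[8.5,-0.1,0.76,1.85,0,0,0],[8.5,-0.1,0.76,1.85,0,0,0],[8.5,0,0,0,0,0,0]]]'
python3 -m creep '[[[8.5,0.4,-3,1.5,7.32,1.1,0],[8.5,0.4,-3,1.5,7.32,1.1,0],[8.5,0.5,-3,1,7.32,1.1,0],[8.5,0.5,-4,0,7.32,1.1,0],[8.5,0.5,-4,0,7.32,1.1,0]]]'
python3 look.py pics/t4.png
```

```text
time: 6.3
tool_pos: [0.5721, -0.1533, 0.1795]
eef_rot: [0.146, 0.64, 0.743, -0.126]
ft_force: [0.5, 0.7, -0.8]
gripper_width: 0.0852
gripper_force: 0.0
time: 6.8
tool_pos: [0.5689, -0.1223, 0.256]
eef_rot: [0.148, 0.64, 0.743, -0.124]
ft_force: [-0.1, 0.5, -0.2]
gripper_width: 0.0848
gripper_force: 0.0
time: 7.3
tool_pos: [0.5909, -0.2947, 0.2937]
eef_rot: [-0.099, 0.647, 0.751, 0.086]
ft_force: [0.7, 1.9, 1.6]
gripper_width: 0.0856
gripper_force: 0.0
t 7.3 world [ 0.5909 -0.2947  0.2937] local [-0.0032 -0.1188  0.1687] r 0.2063 posang 35.2 toolang 15.1 tool z [ 0.002  0.26  -0.966] tool y [ 1.    -0.001  0.002] w 0.0856 F [0.7 1.9 1.6] j [-0.59  0.63  0.93  0.2   1.76 -0.72]
-20.0 [361.5 176.1]
0.0 [371.5 174.6]
20.0 [380.6 173.9]
40.0 [387.5 174.1]
```

View pics/t4.png

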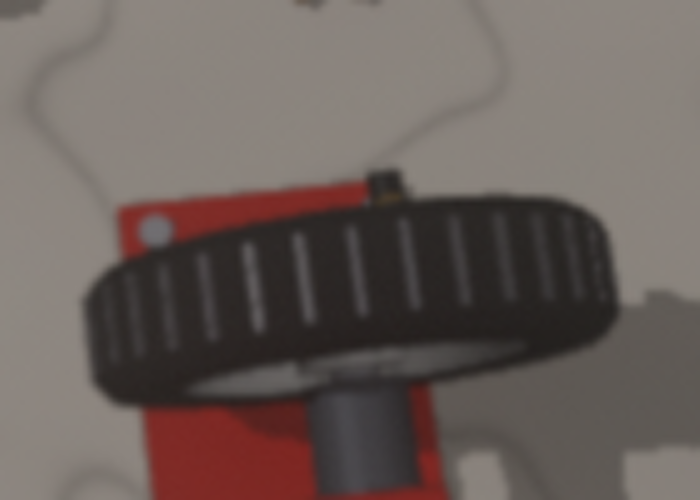

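The valve tip is at crop (384,172), which is pixel (376.8,174.4), so the angle is about +10 to 11°. I'll regrip slightly higher, clear of the stem, and turn a further 11°.

```bash
python3 -m creep '[[[8.5,-0.3,2.75,-1.1,0,0,0],[8.5,-0.3,2.75,-1.1,0,0,0],[8.5,-0.3,2.75,-1.1,0,0,0],[8.5,0,0,0,0,0,0],[8.5,0,0,0,0,0,0]]]' 40
python3 -c "
from h import *
s,M,F,o=where()
a=np.radians(15)
T=o+F@[0,-.066*np.sin(a),.066*np.cos(a)];print(((T-s['tool_pos'])*100).round(2))"
```

```text
time: 7.85
tool_pos: [0.582, -0.2103, 0.2598]
eef_rot: [-0.098, 0.647, 0.751, 0.084]
ft_force: [-0.8, -0.3, 0.8]
gripper_width: 0.085
gripper_force: 0.0
t 7.85 world [ 0.582  -0.2103  0.2598] local [ 0.0005 -0.0341  0.1348] r 0.1391 posang 14.2 toolang 14.8 tool z [-0.001  0.256 -0.967] tool y [ 1.    -0.001 -0.001] w 0.085 F [-0.8 -0.3  0.8] j [-0.49  0.52  1.17  0.21  1.61 -0.64]
[-0.31  1.68 -7.11]
```

```bash
python3 -m creep '[[[8.5,-0.1,0.42,-1.78,0,0,0],[8.5,-0.1,0.42,-1.78,0,0,0],[8.5,-0.1,0.42,-1.78,0,0,0],[8.5,-0.1,0.42,-1.78,0,0,0],[8.5,0,0,0,0,0,0]]]' 40
python3 -m creep '[[[4,0,0,0,0,0,0],[4,0,0,0,0,0,0],[4,0,0,0,0,0,0],[4,0,0,0,0,0,0],[4,0,0,0,0,0,0]]]' 40
python3 -c "
from h import *
where()"
```

```text
time: 8.35
tool_pos: [0.5773, -0.1939, 0.1869]
eef_rot: [-0.099, 0.648, 0.751, 0.083]
ft_force: [0.3, 0.3, 0.2]
gripper_width: 0.0848
gripper_force: 0.0
time: 8.85
tool_pos: [0.5782, -0.1944, 0.1909]
eef_rot: [-0.097, 0.647, 0.751, 0.084]
ft_force: [-3.4, -2.8, 6.0]
gripper_width: 0.0454
gripper_force: 39.9
t 8.85 world [ 0.5782 -0.1944  0.1909] local [-0.0008 -0.0177  0.0659] r 0.0682 posang 15.1 toolang 14.7 tool z [ 0.001  0.254 -0.967] tool y [ 1.    -0.001  0.001] w 0.0454 F [-3.4 -2.8  6. ] j [-0.47  0.54  1.3   0.21  1.46 -0.66]
```

```bash
python3 -m creep '[[[4,-0.06,0.41,0.1,-3.6,-0.55,0],[4,-0.06,0.42,0.07,-3.6,-0.55,0],[4,-0.06,0.42,0.04,-3.6,-0.55,0],[4,0,0,0,0,0,0],[4,0,0,0,0,0,0]]]' 40
python3 -c "
from h import *
where()"
python3 -m creep '[[[8.5,0,0,0,0,0,0],[8.5,0,0,0,0,0,0],[8.5,0,0,0,0,0,0],[8.5,0,0,0,0,0,0],[8.5,0,0,0,0,0,0]]]' 
python3 -m creep '[[[8.5,0,-0.1,2,0,0,0],[8.5,0,-0.1,2,0,0,0],[8.5,0,-0.1,2,0,0,0],[8.5,0,-0.1,2,0,0,0],[8.5,0,0,0,0,0,0]]]'
python3 -m creep '[[[8.5,0.4,-3,1,7.32,1.1,0],[8.5,0.4,-3,1,7.32,1.1,0],[8.5,0.4,-3,1,0,0,0],[8.5,0.4,-3,0,0,0,0],[8.5,0,0,0,0,0,0]]]'
python3 look.py pics/t5.png
```

```text
time: 9.35
tool_pos: [0.5765, -0.1811, 0.1933]
eef_rot: [-0.025, 0.652, 0.757, 0.022]
ft_force: [-3.5, -0.5, 8.5]
gripper_width: 0.0455
gripper_force: 41.6
t 9.35 world [ 0.5765 -0.1811  0.1933] local [-0.0005 -0.0044  0.0683] r 0.0684 posang 3.6 toolang 3.8 tool z [ 0.002  0.066 -0.998] tool y [ 1.    -0.001  0.002] w 0.0455 F [-3.5 -0.5  8.5] j [-0.39  0.47  1.38  0.06  1.33 -0.55]
time: 9.85
tool_pos: [0.5763, -0.1811, 0.1914]
eef_rot: [-0.026, 0.652, 0.757, 0.022]
ft_force: [-0.1, 0.2, -0.9]
gripper_width: 0.0852
gripper_force: 0.0
time: 10.35
tool_pos: [0.577, -0.1854, 0.2742]
eef_rot: [-0.023, 0.652, 0.757, 0.023]
ft_force: [-0.8, -0.8, 0.3]
gripper_width: 0.0848
gripper_force: 0.0
time: 10.85
tool_pos: [0.5919, -0.3084, 0.299]
eef_rot: [-0.124, 0.645, 0.746, 0.106]
ft_force: [-0.7, 0.7, -1.8]
gripper_width: 0.0848
gripper_force: 0.0
t 10.85 world [ 0.5919 -0.3084  0.299 ] local [-0.0043 -0.1326  0.174 ] r 0.2188 posang 37.3 toolang 18.8 tool z [ 0.     0.322 -0.947] tool y [ 1.    -0.005 -0.002] w 0.0848 F [-0.7  0.7 -1.8] j [-0.62  0.68  0.84  0.24  1.84 -0.73]
-20.0 [361.5 176.1]
0.0 [371.5 174.6]
20.0 [380.6 173.9]
40.0 [387.5 174.1]
```

View pics/t5.png

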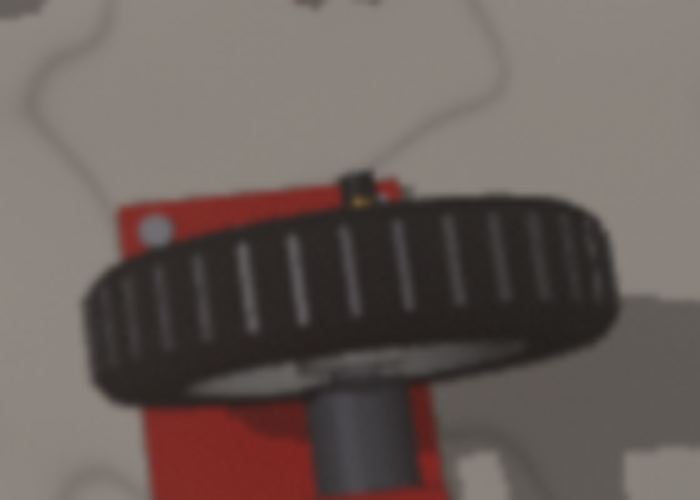

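The stem tip is now at crop (357,174), which is pixel (371.4,174.8). The model puts straight up at (371.5,174.6). The gripper is clear, so I'm handing in.

```bash
python3 -c "
from station import order
print(order.hand_in())"
```

```text
the job is handed in; nothing more can be done
None
```

I turned the spoked wheel until its valve stem stood straight up, within about 2° by the top camera, then backed the gripper clear, left the smaller wheel untouched and handed the job in at about 11 s; no verdict was shown.

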